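Tip the row tags on the potter's ware board

TASK

On the pale ware board each of the four cup trays has its own hinged wooden tag straight in front of it. With light fingertip pushes tip over the tags that are wrong, so that exactly the tags of the full trays (a cup in all three places) lean back towards their trays with the round clay disc facing up, and the tags of the trays with any empty place lean towards the robot with the bare face up. Pick nothing up, do not force the tags against their stops, and leave the cups and everything else standing where it is.

Things in the scene. Friction and masses are not known exactly. Their poses are not given: they have to be found in the camera images.
- stand_a: stand of one tag, wood, 34 x 70 mm, fixed on the pale ware board (top 35 mm above the table). The 4 stands are in line 100 mm apart; which has which place varies. Origin: centre of its underside. x points from the robot to its tray (board yaw up to 0.2 rad, same for all), y along the line, z up. The tag's hinge runs along y, 22 mm above the origin; cheeks beside it reach 29 mm.
- tag_a (a joint): lean of the tag on stand_a (plate 50 mm wide, 6 thick, free edge 60 mm from the hinge, 50 g): 0 upright, - towards the robot (stand's -x), + back to its tray. Stops at -0.7 and 0.7, free edge then 46 mm above the hinge and 39 mm out; space below it is open. No spring: past upright it falls to that stop. Raised clay disc (28 mm, 3 thick, 36 mm from the hinge) on the robot-side face, up when leaning back.
- stand_b: stand of one tag, wood, 34 x 70 mm, fixed on the pale ware board (top 35 mm above the table). The 4 stands are in line 100 mm apart; which has which place varies. Origin: centre of its underside. x points from the robot to its tray (board yaw up to 0.2 rad, same for all), y along the line, z up. The tag's hinge runs along y, 22 mm above the origin; cheeks beside it reach 29 mm.
- tag_b (a joint): lean of the tag on stand_b (plate 50 mm wide, 6 thick, free edge 60 mm from the hinge, 50 g): 0 upright, - towards the robot (stand's -x), + back to its tray. Stops at -0.7 and 0.7, free edge then 46 mm above the hinge and 39 mm out; space below it is open. No spring: past upright it falls to that stop. Raised clay disc (28 mm, 3 thick, 36 mm from the hinge) on the robot-side face, up when leaning back.
- stand_c: stand of one tag, wood, 34 x 70 mm, fixed on the pale ware board (top 35 mm above the table). The 4 stands are in line 100 mm apart; which has which place varies. Origin: centre of its underside. x points from the robot to its tray (board yaw up to 0.2 rad, same for all), y along the line, z up. The tag's hinge runs along y, 22 mm above the origin; cheeks beside it reach 29 mm.
- tag_c (a joint): lean of the tag on stand_c (plate 50 mm wide, 6 thick, free edge 60 mm from the hinge, 50 g): 0 upright, - towards the robot (stand's -x), + back to its tray. Stops at -0.7 and 0.7, free edge then 46 mm above the hinge and 39 mm out; space below it is open. No spring: past upright it falls to that stop. Raised clay disc (28 mm, 3 thick, 36 mm from the hinge) on the robot-side face, up when leaning back.
- stand_d: stand of one tag, wood, 34 x 70 mm, fixed on the pale ware board (top 35 mm above the table). The 4 stands are in line 100 mm apart; which has which place varies. Origin: centre of its underside. x points from the robot to its tray (board yaw up to 0.2 rad, same for all), y along the line, z up. The tag's hinge runs along y, 22 mm above the origin; cheeks beside it reach 29 mm.
- tag_d (a joint): lean of the tag on stand_d (plate 50 mm wide, 6 thick, free edge 60 mm from the hinge, 50 g): 0 upright, - towards the robot (stand's -x), + back to its tray. Stops at -0.7 and 0.7, free edge then 46 mm above the hinge and 39 mm out; space below it is open. No spring: past upright it falls to that stop. Raised clay disc (28 mm, 3 thick, 36 mm from the hinge) on the robot-side face, up when leaning back.
- row_p: wooden tray 149 mm long (its x) x 60 wide x 22 high with three cup places in line, fixed on the board; holds three cups: full. Which of the four places on the board it has varies. Origin at the centre of its underside. Its tag is straight before it, 168 mm from origin to origin along the stand's x axis; its near end is 93 mm behind the tag's hinge.
- row_q: wooden tray 149 mm long (its x) x 60 wide x 22 high with three cup places in line, fixed on the board; holds three cups: full. Which of the four places on the board it has varies. Origin at the centre of its underside. Its tag is straight before it, 168 mm from origin to origin along the stand's x axis; its near end is 93 mm behind the tag's hinge.
- row_r: wooden tray 149 mm long (its x) x 60 wide x 22 high with three cup places in line, fixed on the board; holds two cups, its middle place is empty: not full. Which of the four places on the board it has varies. Origin at the centre of its underside. Its tag is straight before it, 168 mm from origin to origin along the stand's x axis; its near end is 93 mm behind the tag's hinge.
- row_t: wooden tray 149 mm long (its x) x 60 wide x 22 high with three cup places in line, fixed on the board; holds none: empty. Which of the four places on the board it has varies. Origin at the centre of its underside. Its tag is straight before it, 168 mm from origin to origin along the stand's x axis; its near end is 93 mm behind the tag's hinge.
- cup_p1: loose unglazed cup standing in row_p, rim 41 mm across, 42 mm high, its underside 4 mm above the tray's; leave alone. Origin at the centre of its underside.
- cup_p2: loose unglazed cup standing in row_p, rim 41 mm across, 42 mm high, its underside 4 mm above the tray's; leave alone. Origin at the centre of its underside.
- cup_p3: loose unglazed cup standing in row_p, rim 41 mm across, 42 mm high, its underside 4 mm above the tray's; leave alone. Origin at the centre of its underside.
- cup_q1: loose unglazed cup standing in row_q, rim 41 mm across, 42 mm high, its underside 4 mm above the tray's; leave alone. Origin at the centre of its underside.
- cup_q2: loose unglazed cup standing in row_q, rim 41 mm across, 42 mm high, its underside 4 mm above the tray's; leave alone. Origin at the centre of its underside.
- cup_q3: loose unglazed cup standing in row_q, rim 41 mm across, 42 mm high, its underside 4 mm above the tray's; leave alone. Origin at the centre of its underside.
- cup_r1: loose unglazed cup standing in row_r, rim 41 mm across, 42 mm high, its underside 4 mm above the tray's; leave alone. Origin at the centre of its underside.
- cup_r3: loose unglazed cup standing in row_r, rim 41 mm across, 42 mm high, its underside 4 mm above the tray's; leave alone. Origin at the centre of its underside.
- tumbler: loose olive tumbler, 72 mm across, 75 mm high, standing on the board near its +y end; leave alone. Origin at the centre of its underside.
- sample: loose small pale cup, 38 mm across, 32 mm high, standing on the board midway between the two middle tags and a little behind them; leave alone. Origin at the centre of its underside.
- jar: loose glass jar with a lid, 52 mm across, 60 mm high, standing on the board near its -y end; leave alone. Origin at the centre of its underside.
- brush: loose brush 170 mm long, lying on the table before the board, under 40 mm high; leave alone.

How it is judged:
By the outcome, as a careful person would: the job done as asked, in the order asked, and still so for the second after the job is handed in, with the robot touching nothing.
It also fails if it takes over 51 s, if anything falls off the work surface, if the arm or the gripper's body presses on something with over 40 N, if the wrist force passes 120 N, or if a joint passes its speed limit or range.

ROBOT

A 7-joint arm with a two-finger parallel gripper is mounted at the origin on the work surface. World frame = base frame: x ahead of the robot, y to its left, z up, the work surface at z = 0. Lengths are in m, angles in rad, forces in N, time in s.
With the tool pointing down it reaches from about 0.425 to 0.925 m from the base axis. Payload 6.8 kg.
Tool frame: the origin (TCP) lies midway between the tips of the shut fingers; the grasp point (between the pads) lies 19 mm behind it; z points along the fingers, y is the line along which they close (so a half turn about z gives the same grasp; the last joint's range is limited). The gripper opens to 85 mm and grips with 20 to 120 N. Pads are 22 mm wide; open, the fingers measure 114 mm over their backs; the gripper's body (76 mm by 85 mm) begins 54 mm behind the grasp point. The pads swing forward as they close: fully open they stand 13 mm farther back than shut.
Start: joints at [-1.435, 0.477, 0.022, 1.555, -0.011, 1.109, -0.083], TCP at [0.163, 0.655, 0.231] pointing down, gripper open.
Joint ranges: [-2.96, 2.96], [-0.34, 2.1], [-1.41, 1.46], [0.24, 2.44], [-1.37, 4.51], [0.17, 1.92], [-2.96, 2.96]. Speed limits (rad/s): [2.39, 2.39, 3.14, 3.14, 3.14, 3.14, 3.14].

INTERFACE

Orientations are given as a unit quaternion [w, x, y, z].
In Python, from station import readout, imaging, hand_in gives the robot as it stands.
- The arm moves only by the tool drive_tool, never from a script. Its argument "series" is a list of rows, each a list of 5 numbers: the shift along the tool's x, y, z in cm, then the turn about the tool's z in degrees, then the closure, from -1 (fully open) to 1 (shut). A call has 1 to 8 rows; each row shifts and turns the commanded pose from where the row before left it, along the tool's axes as they then stand; what a row does not reach is not made up. A row lasts 1/10 s, in which the tool goes at most 50 mm and 8.59 degrees, less where a joint would pass 70% of its speed; a pose out of reach is approached as far as the arm can. A call with a gripper value outside its range is refused whole. The fingers move at their own pace and stop on an object; "squeeze" is the grip in N (left out, the last holds). Time passes only in rows, so rows that do not move let the fingers close. It gives the time, the measured TCP pose, the force, the opening and the grip force at its end, in the units of the state.
- readout.get_obs(): the state, without advancing time (a new reading comes with each control period).
- imaging.read_camera(name): name is "scene" or "top" or "wrist"; returns the picture (480x640x3 uint8, red, green, blue); there is no depth.
- imaging.camera_model(name): a dict with "vfov" (degrees; the focal length in pixels is half the picture's height over the tangent of half this angle, whatever the lens; pixels are square), "cx", "cy" (the principal point, pixels), "xyz" and "orientation" of the camera in the world. Camera axes: x right, y down, z forward; pixel columns grow to the right and rows downward; lengths in m; the calibration is good to about 2 mm. A picture is of the moment at which its call begins: read the wrist's pose just before it. camera_model takes no time and is no camera call; for the wrist camera it gives the pose at the moment of the call.
- hand_in(): hands the job in; it is judged then, once.
Trained networks look in the newest picture that a camera, given by its name, has taken for a name from the list of things; names that differ only in an ending like _2 or _b are one class to them, and where a whole thing is asked for, a point or a joint stands for the part that bears it (a point fixed in the world has none). Each returns a list of dicts, best first, with "conf" (0 to 1); they miss things now and then, are a little off and sometimes report something else, mostly with a low value. They report only what shows in the picture. A call takes as long as a camera call.
- imaging.cut_out(thing, camera): "mask" (480x640 bool, what is visible of it) and "centre" ([column, row] in pixels, amid what is visible of it).
The state is a dict: "t": time; "q": joint angles; "joint_vel": joint speeds; "joint_torque": joint torques, N m; "eef_pos": TCP position; "tool_rot": TCP orientation; "contact_force": force on the tool from outside, world axes, zero at the start; "torque": the same for the moment, N m; "gripper_width": opening from 0.0 (shut) to 1.0 (fully open); "grasp_force": force on a finger pad.
Only numpy, scipy, OpenCV 4.12 (cv2) and the standard library are available. Lean on these libraries where they do the work, as an engineer would, in place of code of your own. Each camera call takes 0.05 s, during which the arm holds its last target. There are 200 camera calls.

## Working session

There is one attempt and no reset: what is moved stays moved. The work goes in short steps, Python scripts to look and compute and a tool call to move; the robot and the scene stay as the last step left them, time stands still between calls to the robot, and variables do not carry over. Pictures are saved under pics/ and viewed, at most 10 in all, crops included, and the job is handed in when it is done.

Besides the shell and the picture viewer there is one more tool, called after "Emit:" as name(argument=value, ...) on one line, values as JSON. drive_tool: Moves the arm, as the interface text tells. Its arguments: {"type":"object","properties":{"series":{"type":"array"},"squeeze":{"type":"number"}},"required":["series"]}

```bash
mkdir -p pics
cat > h.py <<'E'
import numpy as np, cv2
from scipy.spatial.transform import Rotation as R
from station import readout, imaging, hand_in
def rot(q): return R.from_quat([q[1],q[2],q[3],q[0]]).as_matrix()
def K(m):
    f=240/np.tan(np.radians(m['vfov'])/2); return f
def ray(m,uv):
    d=np.array([(uv[0]-m['cx'])/K(m),(uv[1]-m['cy'])/K(m),1.]); return np.array(m['xyz']),rot(m['orientation'])@d
def at_z(m,uv,z):
    o,d=ray(m,uv); return o+d*(z-o[2])/d[2]
def proj(m,p):
    c=rot(m['orientation']).T@(np.array(p)-m['xyz']); return c[:2]/c[2]*K(m)+[m['cx'],m['cy']]
def save(n,f):
    im=imaging.read_camera(n); cv2.imwrite('pics/'+f,im[:,:,::-1]); return im
E
python3 - <<'E'
from h import *
for n in('top','scene'):
    save(n,n+'0.png'); m=imaging.camera_model(n); print(n,m)
    for t in('stand_a','tag_a','row_p','cup_p1','sample','tumbler','jar','brush'):
        r=imaging.cut_out(t,n); print(t,[(round(x['conf'],2),np.round(x['centre']).tolist(),int(x['mask'].sum())) for x in r])
o=readout.get_obs();print(o['t'],o['eef_pos'],o['tool_rot'])
print(rot(o['tool_rot']))
E
```

```text
top {'vfov': 51.204035315699684, 'cx': 323.4473174565272, 'cy': 238.52974759995135, 'xyz': array([0.54773565, 0.00297822, 0.98731106]), 'orientation': array([-0.02503921,  0.7113176 , -0.70234459,  0.01060137])}
stand_a [(0.77, [276.0, 295.0], 1057), (0.74, [437.0, 288.0], 1143), (0.74, [329.0, 297.0], 1109), (0.73, [382.0, 280.0], 1062), (0.39, [322.0, 225.0], 380)]
tag_a [(0.89, [326.0, 300.0], 748), (0.77, [272.0, 306.0], 740), (0.73, [438.0, 296.0], 760), (0.61, [382.0, 276.0], 677), (0.38, [274.0, 297.0], 1058), (0.32, [377.0, 220.0], 390), (0.18, [213.0, 284.0], 1355)]
row_p [(0.78, [324.0, 210.0], 1390), (0.77, [374.0, 195.0], 1721), (0.58, [275.0, 211.0], 1611), (0.57, [427.0, 195.0], 2767)]
cup_p1 [(0.9, [321.0, 227.0], 400), (0.77, [319.0, 173.0], 392), (0.76, [325.0, 201.0], 383), (0.34, [267.0, 230.0], 355)]
sample [(0.56, [352.0, 261.0], 308)]
tumbler [(0.67, [216.0, 284.0], 1322)]
jar [(0.69, [496.0, 258.0], 808), (0.62, [330.0, 297.0], 1106), (0.56, [266.0, 176.0], 377), (0.42, [378.0, 219.0], 401)]
brush [(0.58, [398.0, 336.0], 1407), (0.21, [443.0, 296.0], 738)]
scen
[... 596 characters left out ...]
[297.0, 313.0], 2349), (0.5, [370.0, 150.0], 1481)]
cup_p1 [(0.86, [325.0, 250.0], 593), (0.86, [362.0, 288.0], 556), (0.67, [342.0, 270.0], 570), (0.33, [405.0, 252.0], 591), (0.25, [277.0, 204.0], 1492)]
sample [(0.71, [276.0, 243.0], 419), (0.48, [181.0, 269.0], 1803)]
tumbler [(0.74, [369.0, 152.0], 1542)]
jar [(0.77, [140.0, 334.0], 1308), (0.59, [363.0, 287.0], 526), (0.21, [318.0, 328.0], 620)]
brush [(0.68, [201.0, 231.0], 1350)]
0.9 [0.16292403 0.65506005 0.23132869] [-1.79642330e-05  1.21618290e-01  9.92576945e-01  1.79334658e-05]
[[-9.70417983e-01  2.41431021e-01 -3.12996922e-05]
 [ 2.41431020e-01  9.70417983e-01  3.99702479e-05]
 [ 4.00238420e-05  3.12311307e-05 -9.99999999e-01]]
```

View pics/top0.png

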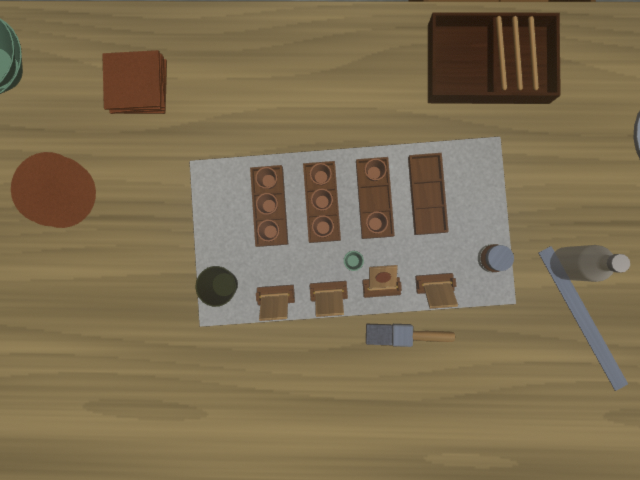

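View pics/scene0.png

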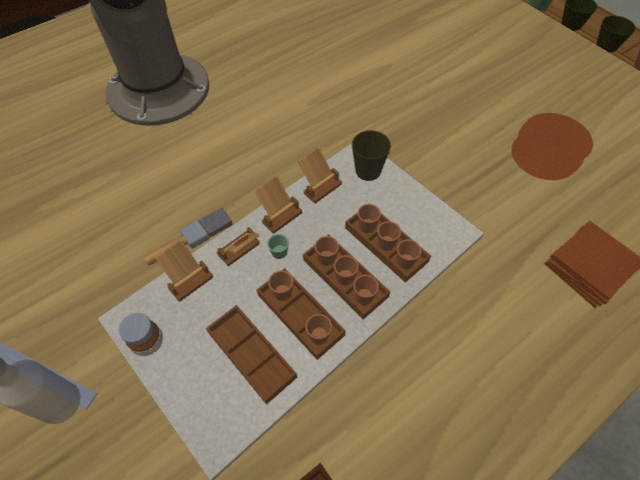

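The top view shows trays left to right in columns 275 (full), 324 (full), 374 (middle empty) and 427 (empty). The tags at (272,306) and (326,300) lean to the robot, which is wrong. The tag at (382,276) leans back with its disc up, also wrong, and the one at (438,296) leans to the robot, which is right. The scene view agrees. So I have to push tags 1 and 2 back and pull tag 3 forward. The sample cup is at (352,261).

Run:
```python
from h import *
from scipy.optimize import least_squares
T=imaging.camera_model('top');S=imaging.camera_model('scene')
hc=lambda p:(lambda M:np.array([M['m10'],M['m01']])/M['m00'])(cv2.moments(cv2.convexHull(np.float32(p))))
imaging.read_camera('top')
tr=sorted([x for x in imaging.cut_out('row_p','top') if x['conf']>.4],key=lambda x:x['centre'][0])
st=sorted([x for x in imaging.cut_out('tag_a','top') if x['conf']>.5],key=lambda x:x['centre'][0])
mh=[hc(np.argwhere(x['mask'])[:,::-1]) for x in tr]
imaging.read_camera('scene')
ss=sorted([x for x in imaging.cut_out('tag_a','scene') if x['conf']>.4],key=lambda x:-x['centre'][0])
print(len(tr),len(st),len(ss),np.round(mh,1).tolist())
lean=[-.7,-.7,.7,-.7]
def model(p):
    x,y,a,z=p; ex=np.array([np.cos(a),np.sin(a),0]);ey=np.array([-np.sin(a),np.cos(a),0]);ez=np.array([0,0,1.])
    return [np.array([x,y,z])+ey*(.15-.1*i) for i in range(4)],ex,ey,ez
def box(o,ex,ey,ez): return [o+sx*.0745*ex+sy*.03*ey+h*ez for sx in(-1,1) for sy in(-1,1) for h in(0,.022)]
def plate(o,ex,ey,ez,l):
    u=np.sin(l)*ex+np.cos(l)*ez; n=np.cos(l)*ex-np.sin(l)*ez
    return [o+.022*ez+s*u+t*n+w*ey for s in(.008,.06) for t in(-.003,.003) for w in(-.025,.025)]
def res(p,full=False):
    o,ex,ey,ez=model(p);r=[];r2=[]
    for i in range(4):
        r.append(hc([proj(T,q) for q in box(o[i]+.168*ex,ex,ey,ez)])-mh[i])
        r.append(hc([proj(T,q) for q in plate(o[i],ex,ey,ez,lean[i])])-hc(np.argwhere(st[i]['mask'])[:,::-1]))
        if i!=2: r.append(hc([proj(S,q) for q in plate(o[i],ex,ey,ez,lean[i])])-hc(np.argwhere(ss[i]['mask'])[:,::-1]))
    return np.array(r) if full else np.ravel(r)
f=least_squares(res,[.42,.0,0,.035],loss='soft_l1',f_scale=2)
print(f.x);print(np.round(res(f.x,True),1).tolist())
o,ex,ey,ez=model(f.x)
for q in o: print(np.round(q,4),np.round(proj(T,q+.022*ez)),np.round(proj(S,q+.022*ez)))
a=f.x[2]
def loc(P): d=P-o[1]; return np.round([d@ex*1e3,d@ey*1e3],1)
print('sample rel stand2',loc(at_z(T,(353,261),.06)),loc(at_z(S,(278,246),.05)))
print('jar',at_z(T,(496,258),.09),'tumbler',at_z(T,(216,286),.1),'bottle base',at_z(T,(560,263),.0), at_z(S,(55,410),0))
im=cv2.imread('pics/top0.png')
for i in range(4):
    for q in box(o[i]+.168*ex,ex,ey,ez)+plate(o[i],ex,ey,ez,lean[i]): cv2.circle(im,tuple(int(v) for v in np.round(proj(T,q))),1,(0,255,0),-1)
cv2.imwrite('pics/ov.png',cv2.resize(im[130:340,180:520],None,fx=2.3,fy=2.3))
```

```text
2 4 4 [[321.7, 201.9], [405.5, 335.1]]Traceback (most recent call last):
  File "<stdin>", line 27, in <module>
    return func(*args, **kwargs)
    vector_fun = VectorFunction(
        fun_wrapped,
    ...<6 lines>...
        workers=workers
    )
    self._update_fun()
    ~~~~~~~~~~~~~~~~^^
    self.f = self.fun_wrapped(xp_copy(self.x))
             ~~~~~~~~~~~~~~~~^^^^^^^^^^^^^^^^^
    return np.atleast_1d(self.fun(x))
                         ~~~~~~~~^^^
    return self.f(x, *self.args, **self.kwargs)
           ~~~~~~^^^^^^^^^^^^^^^^^^^^^^^^^^^^^^
  File "<stdin>", line 23, in res
IndexError: list index out of range
```

The tray detector missed some trays this time. I'll use the tray centres read from the picture (269.5,206), (322,202), (375.5,198) and (428,194), and match the tags to their known pixels.

```bash
cat > fit.py <<'E'
from h import *
from scipy.optimize import least_squares
T=imaging.camera_model('top');S=imaging.camera_model('scene')
hc=lambda p:(lambda M:np.array([M['m10'],M['m01']])/M['m00'])(cv2.moments(cv2.convexHull(np.float32(p))))
mh=np.array([[269.5,206],[322,202],[375.5,198],[428,194]])
def near(cam,exp):
    imaging.read_camera(cam); r=imaging.cut_out('tag_a',cam); out=[]
    for e in exp:
        b=[x for x in r if np.hypot(*(np.array(x['centre'])-e))<10 and x['mask'].sum()<1250]
        out.append(hc(np.argwhere(b[0]['mask'])[:,::-1]) if b else None)
    return out
st=near('top',[(272,306),(326,300),(382,276),(438,296)])
ss=near('scene',[(315,166),(272,198),(-99,0),(178,267)])
lean=[-.7,-.7,.7,-.7]
def model(p):
    x,y,a,z=p; ex=np.array([np.cos(a),np.sin(a),0]);ey=np.array([-np.sin(a),np.cos(a),0]);ez=np.array([0,0,1.])
    return [np.array([x,y,z])+ey*(.15-.1*i) for i in range(4)],ex,ey,ez
def box(o,ex,ey,ez): return [o+sx*.0745*ex+sy*.03*ey+h*ez for sx in(-1,1) for sy in(-1,1) for h in(0,.022)]
def top(o,ex,ey,ez): return [o+sx*.0745*ex+sy*.03*ey+.022*ez for sx in(-1,1) for sy in(-1,1)]
def plate(o,ex,ey,ez,l):
    u=np.sin(l)*ex+np.cos(l)*ez; n=np.cos(l)*ex-np.sin(l)*ez
    return [o+.022*ez+s*u+t*n+w*ey for s in(.003,.06) for t in(-.003,.003) for w in(-.025,.025)]
def res(p):
    o,ex,ey,ez=model(p);r=[]
    for i in range(4):
        r.append(hc([proj(T,q) for q in top(o[i]+.168*ex,ex,ey,ez)][:2]+[proj(T,q) for q in top(o[i]+.168*ex,ex,ey,ez)][2:])-mh[i])
        for C,m in((T,st),(S,ss)):
            if m[i] is not None: r.append(hc([proj(C,q) for q in plate(o[i],ex,ey,ez,lean[i])])-m[i])
    return np.ravel(r)
f=least_squares(res,[.42,.0,0,.035],loss='soft_l1',f_scale=2)
print(f.x);print(np.round(res(f.x).reshape(-1,2),1).tolist())
o,ex,ey,ez=model(f.x)
for q in o: print(np.round(q,4))
def loc(P): d=P-o[1]; return np.round([d@ex*1e3,d@ey*1e3],1)
print('sample rel stand2',loc(at_z(T,(353,261),.06)),loc(at_z(S,(278,246),.05)))
for nm,p in(('jar',at_z(T,(496,258),.09)),('tumbler',at_z(T,(216,286),.1)),('bottle',at_z(T,(560,263),0))): print(nm,p)
ims=[]
for n,C in(('top',T),('scene',S)):
    im=cv2.imread(f'pics/{n}0.png'); im=cv2.resize(im,None,fx=3,fy=3)
    for i in range(4):
        for q in box(o[i]+.168*ex,ex,ey,ez)+plate(o[i],ex,ey,ez,lean[i]): cv2.circle(im,tuple(int(v) for v in np.round(3*proj(C,q)+1)),3,(0,255,0),-1)
    ims.append(im[390:1000,560:1360] if n=='top' else im[400:1000,430:1230])
cv2.imwrite('pics/ov.png',cv2.resize(np.vstack([ims[0][:600],ims[1][:600]]),(400*1,600)))
cv2.imwrite('pics/ovt.png',ims[0][:600]);
E
python3 fit.py
```

```text
[ 0.50112496 -0.03675136  0.07286188  0.02959193]
[[-0.1, -1.3], [-0.2, 0.2], [0.0, 1.1], [0.4, -0.6], [-1.1, 0.7], [-0.1, 0.8], [0.1, 0.1], [-0.5, -0.6], [1.1, 0.8], [-0.5, 2.6], [-0.2, -0.7]]
[0.4902 0.1129 0.0296]
[0.4975 0.0131 0.0296]
[ 0.5048 -0.0866  0.0296]
[ 0.512  -0.1864  0.0296]
sample rel stand2 [ 52.5 -50. ] [ 50.2 -48.1]
jar [ 0.56197045 -0.28574425  0.09      ]
tumbler [0.50579104 0.21084775 0.1       ]
bottle [ 0.55525798 -0.43866742  0.        ]
```

View pics/ovt.png

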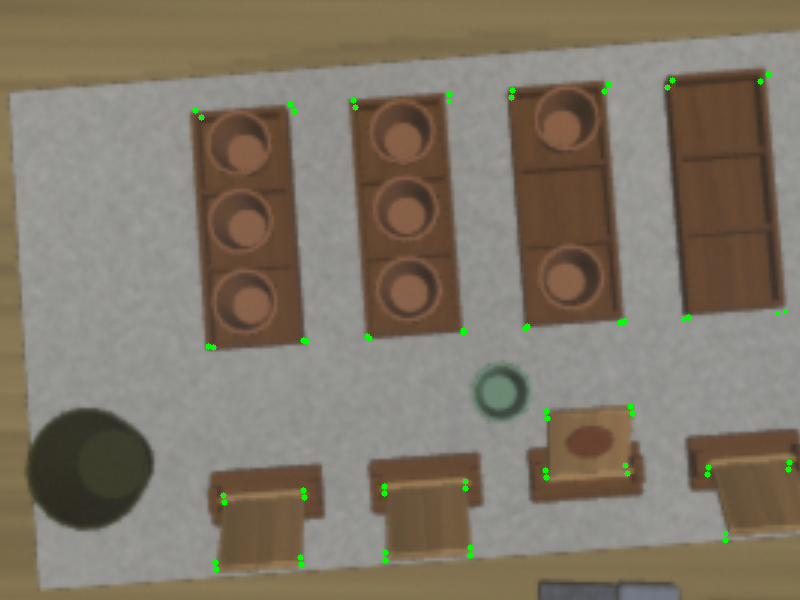

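The overlay fits within about 2 px, with yaw 0.073 rad. The fitted height is 0.030 against the stated 0.035, and I'll use the stated one. Next I shut the fingers, turn the tool to the board's yaw and travel over.

Emit:
drive_tool(series=[[0,0,0,-6.1,1],[0,0,0,-6.1,1],[0,0,0,-6,1],[-1.5,-3.9,0,0,1],[-1.5,-3.9,0,0,1],[-1.5,-3.9,0,0,1],[-1.5,-3.9,0,0,1],[-1.5,-3.9,0,0,1]], squeeze=20)

```text
t: 2.15
eef_pos: [0.2528, 0.4646, 0.2315]
tool_rot: [0.0, -0.037, 0.999, 0.0]
contact_force: [1.0, 0.9, 0.3]
gripper_width: -0.001
grasp_force: 0.0
```

Emit:
drive_tool(series=[[-1.5,-3.9,0,0,1],[-1.5,-3.9,0,0,1],[-1.5,-3.9,0,0,1],[-1.5,-3.9,0,0,1],[-1.5,-3.9,0,0,1],[-1.5,-3.9,0,0,1],[0,0,0,0,1],[0,0,0,0,1]])

```text
t: 2.95
eef_pos: [0.3595, 0.2389, 0.2316]
tool_rot: [0.0, -0.036, 0.999, 0.0]
contact_force: [0.4, 0.7, 0.2]
gripper_width: -0.006
grasp_force: 0.0
```

```bash
cat > rel.py <<'E'
from h import *
a=.0729;ex=np.array([np.cos(a),np.sin(a)]);ey=np.array([-np.sin(a),np.cos(a)])
o=readout.get_obs();p=o['eef_pos'];M=rot(o['tool_rot'])
print(round(o['t'],2),np.round(p,4),'yaw',round(np.arctan2(-M[1,0],-M[0,0]),4),'grip',o['gripper_width'],'F',np.round(o['contact_force'],1),'tilt z',np.round(M[:,2],3))
for i,s in enumerate([(.4902,.1129),(.4975,.0131),(.5048,-.0866)]): d=p[:2]-s; print('rel tag',i+1,np.round([d@ex*1e3,d@ey*1e3],1))
E
python3 rel.py
```

```text
2.95 [0.3595 0.2389 0.2316] yaw 0.0714 grip -0.005613130120370275 F [0.4 0.7 0.2] tilt z [ 0.     0.001 -1.   ]
rel tag 1 [-121.2  135.2]
rel tag 2 [-121.2  235.3]
rel tag 3 [-121.2  335.3]
```

Emit:
drive_tool(series=[[-1.1,-2.7,0,0,1],[-1.1,-2.7,0,0,1],[-1.1,-2.7,0,0,1],[-1.1,-2.7,0,0,1],[-0.8,-2.7,0,0,1],[0,0,3,0,1],[0,0,3,0,1],[0,0,0,0,1]])

```text
t: 3.75
eef_pos: [0.4185, 0.109, 0.1686]
tool_rot: [-0.003, -0.038, 0.999, -0.001]
contact_force: [-0.3, 0.2, 0.0]
gripper_width: 0.002
grasp_force: 0.0
```

```bash
python3 rel.py
python3 - <<'E'
from h import *
save('scene','s1.png');cv2.imwrite('pics/s1c.png',cv2.resize(cv2.imread('pics/s1.png')[60:360,100:500],None,fx=2,fy=2))
E
```

```text
3.75 [0.4185 0.109  0.1686] yaw 0.0759 grip 0.0021013147511904353 F [-0.3  0.2  0. ] tilt z [-0.006 -0.003 -1.   ]
rel tag 1 [-71.7   1.4]
rel tag 2 [-71.8 101.4]
rel tag 3 [-71.8 201.4]
```

View pics/s1c.png

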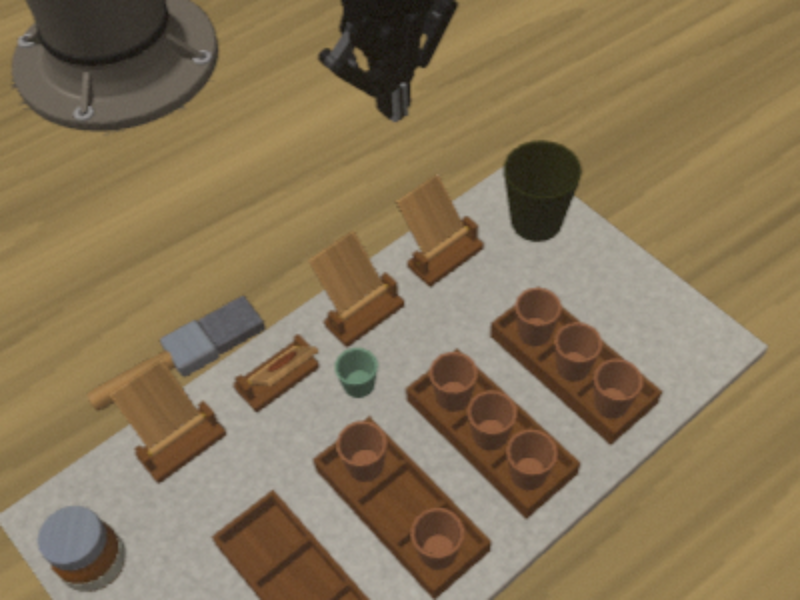

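The shut fingertips are at crop (397,110), above and before tag 1 with clear space under them. Everything still stands in its place. Now down to z 0.088.

Emit:
drive_tool(series=[[0,0,2.5,0,1],[0,0,2.5,0,1],[0,0,2,0,1],[0,0,1,0,1],[0,0,0,0,1],[-0.5,0,0,0,1],[-0.5,0,0,0,1],[0,0,0,0,1]])

```text
t: 4.6
eef_pos: [0.4328, 0.1099, 0.0924]
tool_rot: [0.001, -0.037, 0.999, 0.001]
contact_force: [0.0, -1.3, 0.1]
gripper_width: 0.0
grasp_force: 0.0
```

```bash
python3 rel.py
```

```text
4.6 [0.4328 0.1099 0.0924] yaw 0.0736 grip 2.4490450273982275e-05 F [ 0.  -1.3  0.1] tilt z [ 0.003  0.001 -1.   ]
rel tag 1 [-57.5   1.2]
rel tag 2 [-57.5 101.2]
rel tag 3 [-57.5 201.2]
```

Emit:
drive_tool(series=[[0,0,0.5,0,1],[-0.5,0,0,0,1],[-0.5,0,0,0,1],[-0.5,0,0,0,1],[-0.5,0,0,0,1],[-0.5,0,0,0,1],[-0.5,0,0,0,1],[-0.5,0,0,0,1]])

```text
t: 5.4
eef_pos: [0.4663, 0.112, 0.0863]
tool_rot: [0.0, -0.037, 0.999, 0.0]
contact_force: [-0.3, -0.4, -0.3]
gripper_width: 0.002
grasp_force: 0.1
```

Emit:
drive_tool(series=[[-0.5,0,0,0,1],[-0.5,0,0,0,1],[-0.3,0,0,0,1],[0,0,0,0,1]])

```text
t: 5.8
eef_pos: [0.4793, 0.1129, 0.0863]
tool_rot: [0.0, -0.037, 0.999, 0.0]
contact_force: [0.2, 0.8, -1.1]
gripper_width: 0.002
grasp_force: 0.0
```

```bash
python3 rel.py
python3 - <<'E'
from h import *
save('scene','s2.png');cv2.imwrite('pics/s2c.png',cv2.resize(cv2.imread('pics/s2.png')[100:300,200:460],None,fx=3,fy=3))
E
```

```text
5.8 [0.4793 0.1129 0.0863] yaw 0.0737 grip 0.0023423022430904892 F [ 0.2  0.8 -1.1] tilt z [ 0.  0. -1.]
rel tag 1 [-10.9   0.8]
rel tag 2 [-10.9 100.9]
rel tag 3 [-10.9 200.9]
```

View pics/s2c.png

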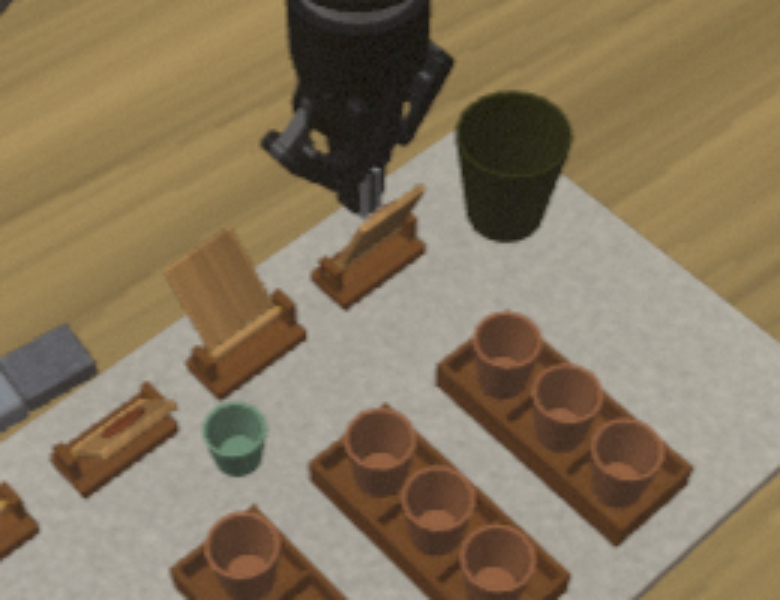

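The picture shows tag 1 about upright at crop (375,235), with the finger against it. A few millimetres more, then back off.

Emit:
drive_tool(series=[[-0.4,0,0,0,1],[-0.4,0,0,0,1],[0,0,0,0,1],[0,0,0,0,1],[0,0,0,0,1]])

```text
t: 6.35
eef_pos: [0.4866, 0.1134, 0.0862]
tool_rot: [-0.0, -0.037, 0.999, -0.0]
contact_force: [-0.5, -0.2, 0.7]
gripper_width: -0.002
grasp_force: 0.0
```

```bash
python3 rel.py
python3 - <<'E'
from h import *
save('scene','s3.png');cv2.imwrite('pics/s3c.png',cv2.resize(cv2.imread('pics/s3.png')[100:300,200:460],None,fx=3,fy=3))
E
```

```text
6.35 [0.4866 0.1134 0.0862] yaw 0.0738 grip -0.0022047544849334044 F [-0.5 -0.2  0.7] tilt z [-0. -0. -1.]
rel tag 1 [-3.5  0.8]
rel tag 2 [ -3.6 100.9]
rel tag 3 [ -3.6 200.8]
```

View pics/s3c.png

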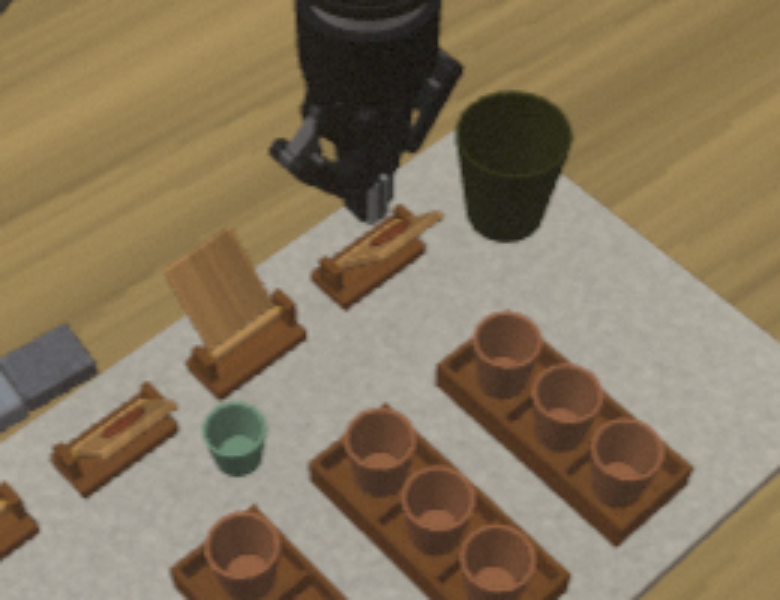

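Tag 1 has fallen back with its disc up, at crop (390,235). Back off, lift a little and move across to tag 2.

Emit:
drive_tool(series=[[2,0,0,0,1],[2,0,-1,0,1],[2,0,-1,0,1],[0.2,0,-1.5,0,1],[0,-2.5,0,0,1],[0,-2.5,0,0,1],[0,-2.5,0,0,1],[0,-2.5,0,0,1]])

```text
t: 7.2
eef_pos: [0.4322, 0.0083, 0.1214]
tool_rot: [0.0, -0.037, 0.999, 0.0]
contact_force: [0.8, -1.0, 0.8]
gripper_width: -0.002
grasp_force: 0.0
```

Emit:
drive_tool(series=[[0,0,0,0,1],[0,0,1,0,1],[0,0,1,0,1],[0,0,1.5,0,1],[0,0,0,0,1]])

```text
t: 7.7
eef_pos: [0.4306, 0.01, 0.0842]
tool_rot: [-0.002, -0.038, 0.999, -0.0]
contact_force: [-0.4, 0.3, 0.3]
gripper_width: 0.001
grasp_force: 0.0
```

```bash
python3 rel.py
```

```text
7.7 [0.4306 0.01   0.0842] yaw 0.0757 grip 0.0013616698392137953 F [-0.4  0.3  0.3] tilt z [-0.004 -0.001 -1.   ]
rel tag 1 [-66.9 -98.3]
rel tag 2 [-67.    1.8]
rel tag 3 [-67.  101.7]
```

Emit:
drive_tool(series=[[-1,0,0,0,1],[-0.5,0,0,0,1],[-0.5,0,0,0,1],[-0.5,0,0,0,1],[-0.5,0,0,0,1],[-0.5,0,0,0,1],[-0.5,0,0,0,1],[-0.5,0,0,0,1]])

```text
t: 8.5
eef_pos: [0.4776, 0.0125, 0.0863]
tool_rot: [0.0, -0.037, 0.999, 0.0]
contact_force: [-1.2, -0.8, 0.2]
gripper_width: -0.003
grasp_force: 0.0
```

Emit:
drive_tool(series=[[-0.5,0,0,0,1],[-0.4,0,0,0,1],[-0.4,0,0,0,1],[-0.4,0,0,0,1],[0,0,0,0,1],[0,0,0,0,1],[0,0,0,0,1]])

```text
t: 9.2
eef_pos: [0.4939, 0.0137, 0.0862]
tool_rot: [-0.0, -0.037, 0.999, 0.0]
contact_force: [-0.6, 0.5, -0.5]
gripper_width: 0.003
grasp_force: 0.0
```

```bash
python3 rel.py
python3 - <<'E'
from h import *
save('scene','s4.png');cv2.imwrite('pics/s4c.png',cv2.resize(cv2.imread('pics/s4.png')[100:300,200:460],None,fx=3,fy=3))
E
```

```text
9.2 [0.4939 0.0137 0.0862] yaw 0.0738 grip 0.0034584792725360744 F [-0.6  0.5 -0.5] tilt z [-0.  0. -1.]
rel tag 1 [ -3.5 -99.2]
rel tag 2 [-3.5  0.9]
rel tag 3 [ -3.6 100.8]
```

View pics/s4c.png

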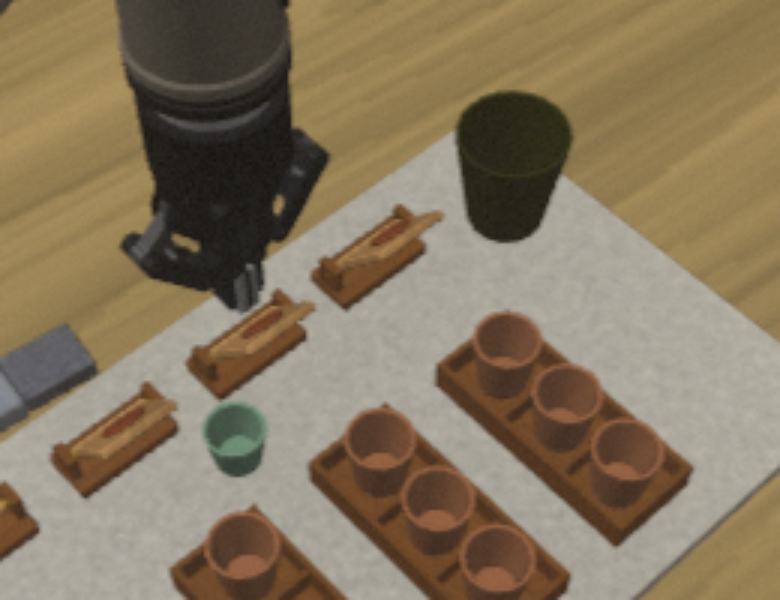

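Tag 2 now also leans back with its disc up, at crop (255,335). Back off, rise, cross over tag 3 and come down behind it.

Emit:
drive_tool(series=[[1.5,0,0,0,1],[1.5,0,-1,0,1],[0,0,-3,0,1],[0,0,-3,0,1],[-1,-2,-1,0,1],[-3,-2.7,0,0,1],[-3,-2.7,0,0,1],[-3.1,-2.7,0,0,1]])

```text
t: 10.05
eef_pos: [0.5733, -0.0824, 0.1666]
tool_rot: [0.0, -0.037, 0.999, 0.0]
contact_force: [0.7, 0.2, -0.2]
gripper_width: 0.002
grasp_force: 0.0
```

Emit:
drive_tool(series=[[0,0,0,0,1],[0,0,0,0,1]])

```text
t: 10.25
eef_pos: [0.5722, -0.0824, 0.1658]
tool_rot: [-0.001, -0.036, 0.999, -0.0]
contact_force: [-0.3, 0.5, 0.4]
gripper_width: 0.001
grasp_force: 0.0
```

```bash
python3 rel.py
```

```text
10.25 [ 0.5722 -0.0824  0.1658] yaw 0.0723 grip 0.0006834562336860486 F [-0.3  0.5  0.4] tilt z [-0.001 -0.    -1.   ]
rel tag 1 [  67.5 -200.8]
rel tag 2 [  67.5 -100.7]
rel tag 3 [67.5 -0.7]
```

Emit:
drive_tool(series=[[0,0,2.5,0,1],[0,0,2.5,0,1],[0,0,2,0,1],[0,0,0.9,0,1],[0,0,0,0,1],[1,0,0,0,1],[0.5,0,0,0,1],[0.5,0,0,0,1]])

```text
t: 11.05
eef_pos: [0.5525, -0.0833, 0.0884]
tool_rot: [0.001, -0.037, 0.999, 0.0]
contact_force: [1.0, 0.6, 0.6]
gripper_width: 0.001
grasp_force: 0.3
```

Emit:
drive_tool(series=[[0.5,0,0,0,1],[0.5,0,0,0,1],[0.5,0,0,0,1],[0.5,0,0,0,1],[0.5,0,0,0,1],[0.5,0,0,0,1],[0,0,0,0,1]])

```text
t: 11.75
eef_pos: [0.5216, -0.0856, 0.0871]
tool_rot: [-0.0, -0.037, 0.999, 0.0]
contact_force: [-0.0, -1.1, 0.1]
gripper_width: 0.002
grasp_force: 0.0
```

```bash
python3 rel.py
```

```text
11.75 [ 0.5216 -0.0856  0.0871] yaw 0.0734 grip 0.0017922596092903467 F [-0.  -1.1  0.1] tilt z [-0.001  0.    -1.   ]
rel tag 1 [  16.8 -200.2]
rel tag 2 [  16.8 -100.1]
rel tag 3 [16.8 -0.2]
```

Emit:
drive_tool(series=[[0.4,0,0,0,1],[0.4,0,0,0,1],[0.4,0,0,0,1],[0.2,0,0,0,1],[0,0,0,0,1],[0,0,0,0,1],[0,0,0,0,1]])

```text
t: 12.45
eef_pos: [0.5088, -0.0864, 0.0873]
tool_rot: [0.0, -0.037, 0.999, 0.0]
contact_force: [-0.3, -0.5, 0.9]
gripper_width: 0.003
grasp_force: 0.0
```

Emit:
drive_tool(series=[[-1.5,0,0,0,1],[-1.5,0,-1,0,1],[0,0,-3,0,1],[0,0,-4,0,1],[0,0,-4,0,1],[-2,0,-3,0,1],[0,0,0,0,1]])

```text
t: 13.15
eef_pos: [0.5631, -0.0826, 0.2421]
tool_rot: [0.005, -0.037, 0.999, -0.0]
contact_force: [-0.5, -0.1, -0.4]
gripper_width: 0.001
grasp_force: 0.0
```

```bash
python3 rel.py
python3 - <<'E'
from h import *
save('scene','s5.png');save('top','t5.png')
a=cv2.imread('pics/s5.png')[100:460,90:490];b=cv2.imread('pics/t5.png')[120:350,180:530]
b=cv2.resize(b,(400,263));cv2.imwrite('pics/f.png',np.hstack([cv2.resize(a,(400,360)),np.vstack([b,np.zeros((97,400,3),np.uint8)])]))
E
```

```text
13.15 [ 0.5631 -0.0826  0.2421] yaw 0.0748 grip 0.0005301141732509408 F [-0.5 -0.1 -0.4] tilt z [ 0.01  0.   -1.  ]
rel tag 1 [  58.4 -200.3]
rel tag 2 [  58.4 -100.2]
rel tag 3 [58.4 -0.3]
```

View pics/f.png

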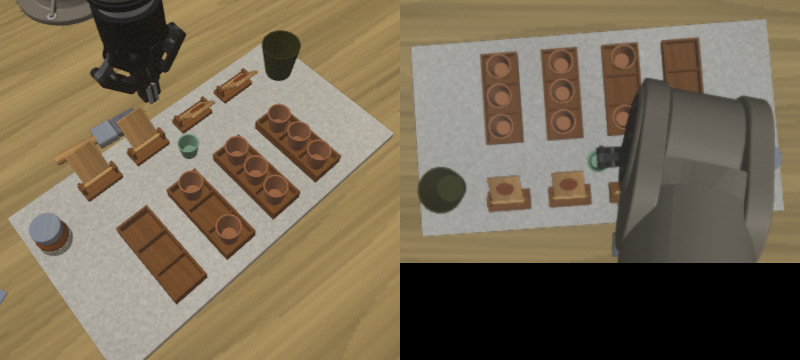

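The picture shows tags 1 and 2 (scene crop (237,85) and (193,113)) leaning back with their discs up. Tags 3 and 4 ((143,130) and (93,165)) lean to the robot. The cups, sample, jar and tumbler stand where they were, and the arm is clear.

```bash
python3 -c "
from h import *
print(hand_in())"
```

```text
the job is handed in; nothing more can be done
None
```

The job is handed in: I tipped three tags, so the two full trays' tags lean back with the disc up and the other two lean towards the robot, and in the last pictures nothing else had moved.

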